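# Shut the two lapping leaves of a terminal enclosure

## Task

The grey steel terminal enclosure lying on its back on the lab bench stands open. Press the leaf with the rebated (stepped-down) edge fully shut first, while the other leaf still stands open, then shut the leaf with the overhanging flange and the black round lock last so that its flange laps over the rebate and both lie flush. Leave the yellow multimeter beside it where it lies.

Things in the scene. Friction and masses are not known exactly. Their poses are not given: they have to be found in the camera images.
- enclosure: Grey steel box lying on its back, fixed to the bench, mouth up, terminal blocks inside: 190 (own x) x 244 (own y) mm, rim 88 mm up. Origin: centre of its underside, on the bench; yaw within 0.6 rad of the robot's. Two leaves hinge on axes parallel to its x, 90 mm up: the rebated one at y = +120 mm, the flanged one at y = -120 mm. Shut, they lie flat over the mouth and meet near y = 0.
- rebated_leaf (a joint): Angle of the plain leaf on the +y side: 0 shut (firm stop), 1.57 upright, more leans outward. Panel 190 mm long, 108 mm wide from its axis, inner face 1 mm and outer face 15 mm off the axis; its free edge has a 22 mm wide, 6 mm thick ledge along the inner face, a black seal on it. Nothing to grip: push the outer face. Stiff hinge: stays where left, moves with 2 to 8 N at 85 mm from the axis.
- flanged_leaf (a joint): Angle of the leaf on the -y side: 0 shut (firm stop), 1.57 upright. Panel 190 x 106 mm, inner face 1 mm and outer face 15 mm off its axis; its free edge has a 22 mm wide, 6 mm thick flange level with the outer face, lapping over the other's ledge. A black round lock, 22 mm wide, 5.5 mm high, sits on the outer face at x = +65 mm, 90 mm from the axis. Same stiff hinge; push the outer face.
- multimeter_centre (a point): Centre of the yellow handheld multimeter, 180 x 88 x 36 mm, lying flat and loose on the bench beside the enclosure's -y side (this point is 18 mm up). To be left alone.

How it is judged:
By the outcome, as a careful person would: the job done as asked, in the order asked, and still so for the second after the job is handed in, with the robot touching nothing.
It also fails if it takes over 48 s, if anything falls off the work surface, if the arm or the gripper's body presses on something with over 40 N, if the wrist force passes 120 N, or if a joint passes its speed limit or range.

## Robot

A 7-joint arm with a two-finger parallel gripper is mounted at the origin on the work surface. World frame = base frame: x ahead of the robot, y to its left, z up, the work surface at z = 0. Lengths are in m, angles in rad, forces in N, time in s.
With the tool pointing down it reaches from about 0.4 to 0.85 m from the base axis. Payload 10.4 kg.
Tool frame: the origin (TCP) lies midway between the tips of the shut fingers; the grasp point (between the pads) lies 19 mm behind it; z points along the fingers, y is the line along which they close (so a half turn about z gives the same grasp; the last joint's range is limited). The gripper opens to 87 mm and grips with 3 to 60 N. Pads are 19 mm wide; open, the fingers measure 117 mm over their backs; the gripper's body (75 mm by 190 mm) begins 51 mm behind the grasp point.
Start: joints at [-1.215, 0.332, -0.065, 1.46, 0.022, 1.35, -0.088], TCP at [0.231, 0.581, 0.223] pointing down, gripper open.
Joint ranges: [-2.6, 2.6], [-0.5, 2.12], [-1.47, 1.34], [0.16, 2.42], [-1.27, 4.41], [0.06, 2.06], [-2.6, 2.6]. Speed limits (rad/s): [2.22, 2.22, 2.79, 2.79, 3.14, 3.14, 3.14].

## Interface

Orientations are given as a unit quaternion [x, y, z, w].
In Python, from bench import sensors, eyes, order gives the robot as it stands.
- The arm moves only by the tool arm_command, never from a script. Its argument "steps" is a list of rows, each an object with "rot": the turn, a rotation vector about the world's x, y, z in degrees, a list of three; "slide": the shift along the world's x, y, z in m, a list of three; "grip": the opening, from 0 (shut) to 1 (fully open). A call has exactly 8 rows; each row shifts and turns the commanded pose from where the row before left it; what a row does not reach is not made up. A row lasts 1/8 s, in which the tool goes at most 62.5 mm and 10.7 degrees, less where a joint would pass 70% of its speed; a pose out of reach is approached as far as the arm can. A call with a gripper value outside its range is refused whole. The fingers move at their own pace and stop on an object; "newtons" is the grip in N (left out, the last holds). Time passes only in rows, so rows that do not move let the fingers close, or fill a call up. It gives the time, the measured TCP pose, the force, the opening and the grip force at its end, in the units of the state.
- sensors.read_state(): the state, without advancing time (a new reading comes with each control period).
- eyes.camera(name): name is "side" or "top"; returns a dict with "pixels" (420x560x3 uint8, red, green, blue), "intrinsics" (3x3 intrinsics, pixels), "pose" (4x4, takes a point from camera to world coordinates). Camera axes: x right, y down, z forward; pixel columns grow to the right and rows downward; lengths in m; the calibration is good to about 2 mm. A picture is of the moment at which its call begins. There is no depth.
- order.close_job(): hands the job in; it is judged then, once.
Trained networks look in a picture, given as the dict that the camera call returned (one of the last four; its "shot" number tells which), for a name from the list of things; names that differ only in an ending like _2 or _b are one class to them, and where a whole thing is asked for, a point or a joint stands for the part that bears it (a point fixed in the world has none). Each returns a list of dicts, best first, with "conf" (0 to 1); they miss things now and then, are a little off and sometimes report something else, mostly with a low value. They report only what shows in the picture. A call takes as long as a camera call.
- eyes.look_for(name, picture): "bbox" ([left, top, right, bottom] in pixels, round what is visible of it).
The state is a dict: "time": time; "joint_positions": joint angles; "joint_vel": joint speeds; "joint_torque": joint torques, N m; "ee_pos": TCP position; "eef_rot": TCP orientation; "ft_force": force on the tool from outside, world axes, zero at the start; "torque": the same for the moment, N m; "width": finger opening in m; "grip_force": force on a finger pad.
Only numpy, scipy, OpenCV 4.12 (cv2) and the standard library are available. Lean on these libraries where they do the work, as an engineer would, in place of code of your own. Each camera call takes 0.05 s, during which the arm holds its last target. There are 200 camera calls.

## Working session

There is one attempt and no reset: what is moved stays moved. The work goes in short steps, Python scripts to look and compute and a tool call to move; the robot and the scene stay as the last step left them, time stands still between calls to the robot, and variables do not carry over. Pictures are saved under pics/ and viewed, at most 10 in all, crops included, and the job is handed in when it is done.

Besides the shell and the picture viewer there is one more tool, called as a command line: name --argument value ..., lists and objects as JSON in quotes. arm_command: Moves the arm, as the interface text tells. Its arguments: {"type":"object","properties":{"steps":{"type":"array","items":{"type":"object","properties":{"rot":{"type":"array","items":{"type":"number"}},"slide":{"type":"array","items":{"type":"number"}},"grip":{"type":"number"}}}},"newtons":{"type":"number"}},"required":["steps"]}

```bash
mkdir -p pics; python3 - <<'E'
from bench import sensors, eyes
import cv2,numpy as np
for n in("side","top"):
    p=eyes.camera(n); cv2.imwrite(f"pics/{n}0.png",p["pixels"][:,:,::-1])
    print(n,p["intrinsics"].tolist(),np.round(p["pose"],4).tolist())
    for t in("enclosure","rebated_leaf","flanged_leaf","multimeter_centre"):
        print(t,[(np.round(d["bbox"]).tolist(),round(d["conf"],2)) for d in eyes.look_for(t,p)[:2]])
s=sensors.read_state();print(s["time"],s["ee_pos"],s["eef_rot"],s["ft_force"])
E
```

```text
side [[547.0600897490398, 0.0, 283.46751836158666], [0.0, 547.0600897490398, 210.19891515662516], [0.0, 0.0, 1.0]] [[0.9871, -0.1069, 0.1194, 0.445], [-0.1602, -0.6782, 0.7172, -0.8135], [0.0043, -0.727, -0.6866, 0.8271], [0.0, 0.0, 0.0, 1.0]]
enclosure [([227.0, 125.0, 338.0, 285.0], 0.9)]
rebated_leaf [([238.0, 129.0, 335.0, 170.0], 0.57)]
flanged_leaf [([226.0, 206.0, 341.0, 260.0], 0.57)]
multimeter_centre [([221.0, 306.0, 333.0, 371.0], 0.95)]
top [[396.81180499892, 0.0, 280.8281574425707], [0.0, 396.81180499892, 210.84757885353417], [0.0, 0.0, 1.0]] [[-0.0256, -0.9886, 0.1487, 0.4707], [-0.9987, 0.0318, 0.0395, -0.0442], [-0.0438, -0.1475, -0.9881, 0.8553], [0.0, 0.0, 0.0, 1.0]]
enclosure [([212.0, 142.0, 380.0, 277.0], 0.62)]
rebated_leaf [([213.0, 139.0, 247.0, 253.0], 0.64)]
flanged_leaf [([343.0, 160.0, 383.0, 280.0], 0.9)]
multimeter_centre [([389.0, 199.0, 436.0, 286.0], 0.83)]
0.5 [0.23107911 0.58071699 0.22251805] [ 1.88230972e-01  9.82124789e-01  7.60517440e-06 -4.93481154e-06] [ 0.647682    0.66206213 -0.45642667]
```

View pics/side0.png

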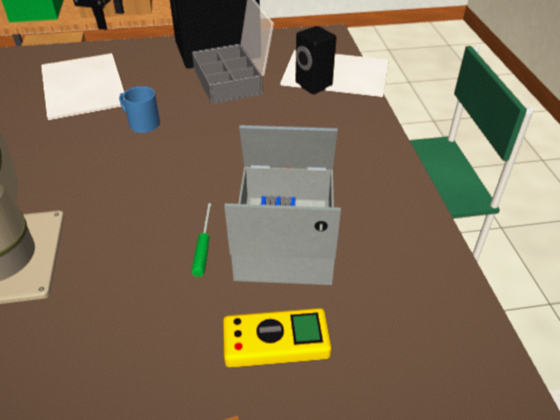

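View pics/top0.png

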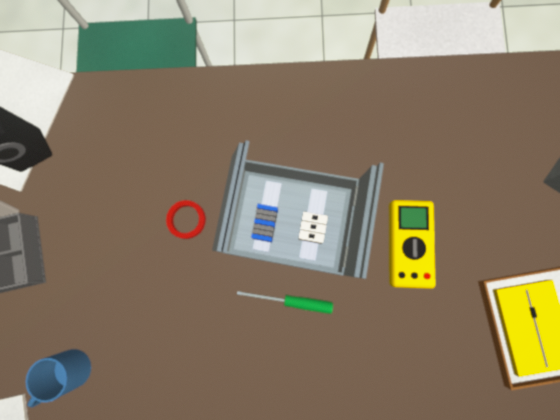

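The side view shows the flanged leaf near the camera (lock at about 320,226) and the rebated leaf behind it. The top view shows both leaves near upright, edge on: rebated at u≈232, flanged at u≈365. I'll enlarge both views to get the corner pixels.

```bash
python3 - <<'E'
import cv2
a=cv2.imread("pics/top0.png")[135:285,205:395]; cv2.imwrite("pics/t1.png",cv2.resize(a,None,fx=4,fy=4,interpolation=2))
a=cv2.imread("pics/side0.png")[115:295,215:350]; cv2.imwrite("pics/s1.png",cv2.resize(a,None,fx=3.333,fy=3.333,interpolation=2))
E
```

```text
(no output)
```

View pics/t1.png

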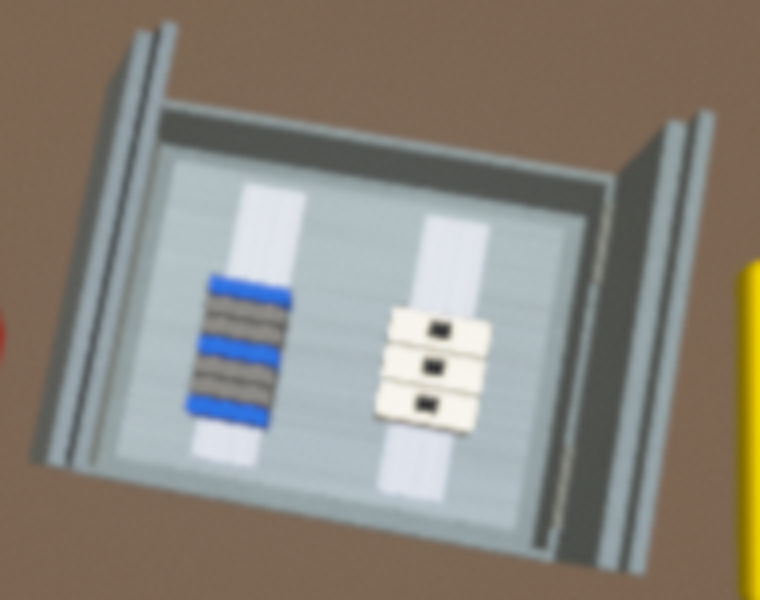

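View pics/s1.png

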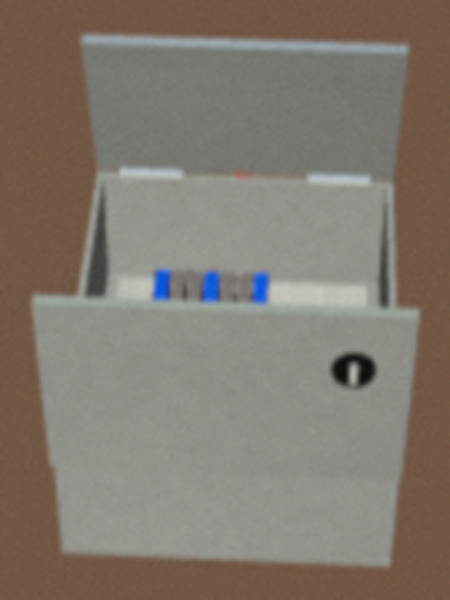

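```bash
cat > h.py <<'E'
import numpy as np,cv2
from scipy.optimize import least_squares
K={"top":np.array([[396.812,0,280.828],[0,396.812,210.848],[0,0,1]]),"side":np.array([[547.06,0,283.4675],[0,547.06,210.199],[0,0,1]])}
P={"side":np.array([[0.9871,-0.1069,0.1194,0.445],[-0.1602,-0.6782,0.7172,-0.8135],[0.0043,-0.727,-0.6866,0.8271],[0,0,0,1]]),
"top":np.array([[-0.0256,-0.9886,0.1487,0.4707],[-0.9987,0.0318,0.0395,-0.0442],[-0.0438,-0.1475,-0.9881,0.8553],[0,0,0,1]])}
def proj(c,X):
    q=K[c]@(P[c][:3,:3].T@(np.asarray(X)-P[c][:3,3])); return q[:2]/q[2]
def leaf(s,a,x,r,o): # s=+1 rebated, -1 flanged ; r from axis, o off axis; own frame
    return np.array([x,s*(.12-r*np.cos(a)+o*np.sin(a)),.09+r*np.sin(a)+o*np.cos(a)])
def world(p,q):
    c,s=np.cos(p[2]),np.sin(p[2]); return np.array([p[0]+c*q[0]-s*q[1],p[1]+s*q[0]+c*q[1],q[2]])
E
python3 - <<'E'
from h import *
T=lambda u,v:((u+.5)/4-.5+205,(v+.5)/4-.5+135)
S=lambda u,v:((u+.5)/3.333-.5+215,(v+.5)/3.333-.5+115)
for rf,rr in((.128,.130),(.106,.108),(.106,.130)):
    def obs(p):
        F=lambda x,r,o:leaf(-1,p[4],x,r,o); R=lambda x,r,o:leaf(1,p[3],x,r,o)
        return [("top",T(714,112),F(.095,rf,.015)),("top",T(642,574),F(-.095,rf,.015)),
        ("top",T(177,24),R(.095,rr,.001)),
        ("side",S(83,40),R(-.095,rr,.004)),("side",S(407,49),R(.095,rr,.004)),
        ("side",S(35,302),F(-.095,rf,.012)),("side",S(418,310),F(.095,rf,.012)),
        ("side",S(353,371),F(.065,.09,.0205)),
        ("side",S(62,552),[-.095,-.122,0]),("side",S(390,566),[.095,-.122,0])]
    f=lambda p:np.concatenate([proj(c,world(p,q))-uv for c,uv,q in obs(p)])
    r=least_squares(f,[.5,0,-.15,1.6,1.6],loss="soft_l1"); print(rf,rr,np.round(r.x,4),r.cost); print(np.round(f(r.x).reshape(-1,2),1).tolist())
E
```

```text
0.128 0.13 [ 0.5789 -0.0297 -0.2077  1.2717  1.6267] 2.534233660369618
[[-0.1, -0.8], [0.3, -0.8], [0.4, -0.3], [-0.8, -0.4], [-0.0, -0.1], [-0.9, -1.4], [0.0, 0.3], [-0.0, 0.7], [-0.1, -0.0], [-0.3, -0.4]]
0.106 0.108 [ 0.5796 -0.0314 -0.2117  1.4134  1.6055] 33.368743605427106
[[-3.7, 2.2], [-3.3, -1.6], [-9.2, 0.4], [1.5, 1.3], [-0.2, 1.8], [0.4, 7.2], [-0.7, 9.1], [0.2, 0.4], [0.1, 0.4], [-0.0, 0.4]]
0.106 0.13 [ 0.579  -0.0308 -0.2047  1.2773  1.6126] 22.868881943890443
[[-3.9, 2.1], [-2.7, -1.6], [0.4, -0.3], [-0.8, -0.3], [-0.0, -0.2], [0.5, 7.6], [-0.6, 9.0], [0.4, 0.4], [0.2, 0.5], [0.0, -0.1]]
```

The 128/130 mm tip radii fit to under 1.5 px. That puts the enclosure at (0.579, -0.030) with yaw -0.208, the rebated leaf at 1.27 and the flanged leaf at 1.63. I'll move over with the gripper shut, turning the tool's y axis along the enclosure's x.

arm_command --steps '[{"slide": [0.034, -0.042, 0], "rot": [0, 0, -10], "grip": 0}, {"slide": [0.034, -0.042, 0], "rot": [0, 0, -10], "grip": 0}, {"slide": [0.034, -0.042, 0], "rot": [0, 0, -10], "grip": 0}, {"slide": [0.034, -0.042, 0], "rot": [0, 0, -10], "grip": 0}, {"slide": [0.034, -0.042, 0], "rot": [0, 0, -10], "grip": 0}, {"slide": [0.034, -0.042, 0], "rot": [0, 0, -10], "grip": 0}, {"slide": [0.034, -0.042, 0], "rot": [0, 0, -10], "grip": 0}, {"slide": [0.034, -0.042, 0], "rot": [0, 0, -10], "grip": 0}]' --newtons 20

```text
time: 1.5
ee_pos: [0.5041, 0.2433, 0.2229]
eef_rot: [0.777, 0.629, 0.0, -0.0]
ft_force: [0.7, 0.3, 0.2]
width: 0.0151
grip_force: 0.0
```

arm_command --steps '[{"slide": [0.026, -0.033, 0], "grip": 0}, {"slide": [0.026, -0.033, -0.012], "grip": 0}, {"slide": [0.026, -0.033, -0.012], "grip": 0}, {"slide": [0.013, -0.016, -0.012], "grip": 0}, {"slide": [0.013, -0.016, -0.011], "grip": 0}, {"slide": [0, 0, 0], "grip": 0}, {"slide": [0, 0, 0], "grip": 0}, {"slide": [0, 0, 0], "grip": 0}]'

```text
schema error: expected keys rot, slide, grip
```

```bash
python3 - <<'E'
from bench import eyes
from h import *
im=[eyes.camera(n)["pixels"][:,:,::-1] for n in("top","side")]
cv2.imwrite("pics/a.png",np.hstack([im[0][100:330,180:440],im[1][90:320,180:440]]).repeat(1,0))
p=(.579,-.030,-.208);prev=None
for s,a0,h in((1,1.27,.0095),(-1,1.63,.0095)):
    for a in np.linspace(a0,0,13):
        q=leaf(s,a,0,.085,.015)+[0,s*h,0]; w=world(p,q); print(s,round(a,2),np.round(w,3)); 
E
```

```text
1 1.27 [0.604 0.086 0.176]
1 1.16 [0.602 0.077 0.174]
1 1.06 [0.6   0.069 0.171]
1 0.95 [0.598 0.06  0.168]
1 0.85 [0.596 0.053 0.164]
1 0.74 [0.595 0.045 0.158]
1 0.64 [0.593 0.038 0.152]
1 0.53 [0.592 0.032 0.146]
1 0.42 [0.591 0.027 0.139]
1 0.32 [0.59  0.022 0.131]
1 0.21 [0.589 0.018 0.123]
1 0.11 [0.589 0.016 0.114]
1 0.0 [0.588 0.014 0.105]
-1 1.63 [ 0.548 -0.176  0.174]
-1 1.49 [ 0.551 -0.165  0.176]
-1 1.36 [ 0.553 -0.154  0.176]
-1 1.22 [ 0.555 -0.142  0.175]
-1 1.09 [ 0.558 -0.131  0.172]
-1 0.95 [ 0.56  -0.12   0.168]
-1 0.82 [ 0.562 -0.11   0.162]
-1 0.68 [ 0.564 -0.101  0.155]
-1 0.54 [ 0.566 -0.093  0.147]
-1 0.41 [ 0.567 -0.086  0.137]
-1 0.27 [ 0.568 -0.081  0.127]
-1 0.14 [ 0.569 -0.076  0.116]
-1 0.0 [ 0.57  -0.074  0.105]
```

View pics/a.png

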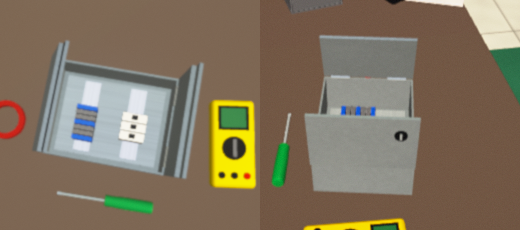

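The picture shows both leaves still untouched. That move was refused because every row needs all three keys, so I'll send the approach again.

arm_command --steps '[{"slide": [0.026, -0.033, 0], "rot": [0, 0, 0], "grip": 0}, {"slide": [0.026, -0.033, -0.012], "rot": [0, 0, 0], "grip": 0}, {"slide": [0.026, -0.033, -0.012], "rot": [0, 0, 0], "grip": 0}, {"slide": [0.013, -0.016, -0.012], "rot": [0, 0, 0], "grip": 0}, {"slide": [0.013, -0.016, -0.011], "rot": [0, 0, 0], "grip": 0}, {"slide": [0, 0, 0], "rot": [0, 0, 0], "grip": 0}, {"slide": [0, 0, 0], "rot": [0, 0, 0], "grip": 0}, {"slide": [0, 0, 0], "rot": [0, 0, 0], "grip": 0}]'

```text
time: 2.6
ee_pos: [0.6069, 0.1151, 0.1762]
eef_rot: [0.775, 0.632, 0.001, -0.0]
ft_force: [-0.3, 0.9, 0.1]
width: 0.0002
grip_force: 0.0
```

```bash
python3 - <<'E'
from bench import eyes
from h import *
im=[eyes.camera(n)["pixels"][:,:,::-1] for n in("top","side")]
cv2.imwrite("pics/b.png",cv2.resize(np.hstack([im[0][100:330,180:440],im[1][90:320,180:440]]),None,fx=1.5,fy=1.5))
E
```

```text
(no output)
```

View pics/b.png

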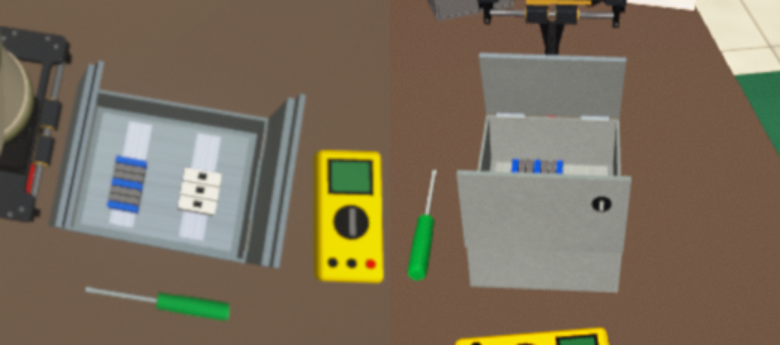

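Fingers stand just behind the rebated leaf (crop 550,40), and the body lies clear along it. I'll push along the arc.

arm_command --steps '[{"slide": [-0.001, -0.014, 0], "rot": [0, 0, 0], "grip": 0}, {"slide": [-0.002, -0.015, 0], "rot": [0, 0, 0], "grip": 0}, {"slide": [-0.002, -0.009, -0.002], "rot": [0, 0, 0], "grip": 0}, {"slide": [-0.002, -0.008, -0.003], "rot": [0, 0, 0], "grip": 0}, {"slide": [-0.002, -0.009, -0.003], "rot": [0, 0, 0], "grip": 0}, {"slide": [-0.002, -0.007, -0.004], "rot": [0, 0, 0], "grip": 0}, {"slide": [-0.001, -0.008, -0.006], "rot": [0, 0, 0], "grip": 0}, {"slide": [-0.002, -0.007, -0.006], "rot": [0, 0, 0], "grip": 0}]'

```text
time: 3.7
ee_pos: [0.593, 0.0361, 0.151]
eef_rot: [0.776, 0.631, -0.0, 0.0]
ft_force: [1.3, 2.7, 0.6]
width: -0.0
grip_force: 1.3
```

arm_command --steps '[{"slide": [-0.001, -0.006, -0.006], "rot": [0, 0, 0], "grip": 0}, {"slide": [-0.001, -0.005, -0.007], "rot": [0, 0, 0], "grip": 0}, {"slide": [-0.001, -0.005, -0.008], "rot": [0, 0, 0], "grip": 0}, {"slide": [-0.001, -0.004, -0.008], "rot": [0, 0, 0], "grip": 0}, {"slide": [0, -0.002, -0.008], "rot": [0, 0, 0], "grip": 0}, {"slide": [0, -0.002, -0.005], "rot": [0, 0, 0], "grip": 0}, {"slide": [0, 0, -0.003], "rot": [0, 0, 0], "grip": 0}, {"slide": [0, 0, 0], "rot": [0, 0, 0], "grip": 0}]'

```text
time: 4.7
ee_pos: [0.5891, 0.0126, 0.1063]
eef_rot: [0.776, 0.631, -0.0, 0.0]
ft_force: [-0.3, -0.5, -0.4]
width: 0.0002
grip_force: 0.0
```

arm_command --steps '[{"slide": [0, 0, -0.001], "rot": [0, 0, 0], "grip": 0}, {"slide": [0, 0, -0.001], "rot": [0, 0, 0], "grip": 0}, {"slide": [0, 0, -0.001], "rot": [0, 0, 0], "grip": 0}, {"slide": [0, 0, -0.001], "rot": [0, 0, 0], "grip": 0}, {"slide": [0, 0, 0], "rot": [0, 0, 0], "grip": 0}, {"slide": [0, 0, 0], "rot": [0, 0, 0], "grip": 0}, {"slide": [0, 0, 0], "rot": [0, 0, 0], "grip": 0}, {"slide": [0, 0, 0], "rot": [0, 0, 0], "grip": 0}]'

```text
time: 5.7
ee_pos: [0.5895, 0.0128, 0.1052]
eef_rot: [0.776, 0.631, 0.001, -0.0]
ft_force: [-11.0, -0.4, 24.6]
width: 0.0003
grip_force: 12.4
```

Firm stop at z=0.105 with 25 N, so the rebated leaf is shut. I'll lift and cross over the flanged leaf.

arm_command --steps '[{"slide": [0, 0, 0.03], "rot": [0, 0, 0], "grip": 0}, {"slide": [0, 0, 0.05], "rot": [0, 0, 0], "grip": 0}, {"slide": [0, 0, 0.05], "rot": [0, 0, 0], "grip": 0}, {"slide": [0, 0, 0.05], "rot": [0, 0, 0], "grip": 0}, {"slide": [-0.009, -0.043, 0.02], "rot": [0, 0, 0], "grip": 0}, {"slide": [-0.01, -0.05, 0], "rot": [0, 0, 0], "grip": 0}, {"slide": [-0.01, -0.05, 0], "rot": [0, 0, 0], "grip": 0}, {"slide": [-0.01, -0.05, 0], "rot": [0, 0, 0], "grip": 0}]'

```text
time: 6.7
ee_pos: [0.5497, -0.1816, 0.3028]
eef_rot: [0.775, 0.632, 0.0, 0.0]
ft_force: [0.2, -0.1, -0.0]
width: 0.0007
grip_force: 0.0
```

```bash
python3 - <<'E'
from bench import eyes,sensors
from h import *
im=[eyes.camera(n)["pixels"][:,:,::-1] for n in("top","side")]
cv2.imwrite("pics/c.png",cv2.resize(np.hstack([im[0][100:330,180:440],im[1][90:320,180:440]]),None,fx=1.5,fy=1.5))
print(sensors.read_state()["ee_pos"])
E
```

```text
[ 0.54789412 -0.18699882  0.30315808]
```

View pics/c.png

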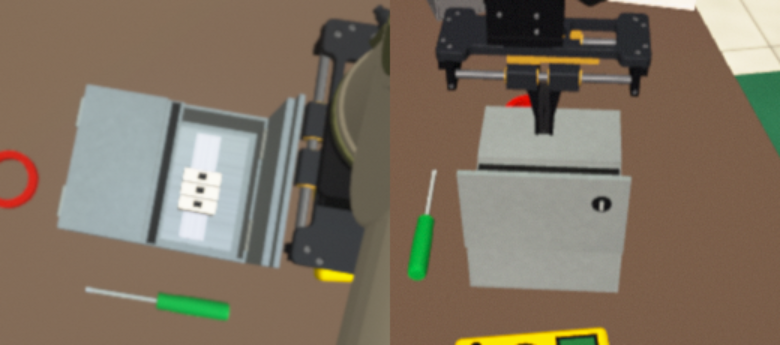

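The rebated leaf lies flat with its black seal strip exposed, and the flanged leaf is still upright. Next I'll go down outside the flanged leaf.

arm_command --steps '[{"slide": [-0.006, -0.026, 0], "rot": [0, 0, 0], "grip": 0}, {"slide": [0, 0, -0.03], "rot": [0, 0, 0], "grip": 0}, {"slide": [0, 0, -0.04], "rot": [0, 0, 0], "grip": 0}, {"slide": [0, 0, -0.04], "rot": [0, 0, 0], "grip": 0}, {"slide": [0, 0, -0.018], "rot": [0, 0, 0], "grip": 0}, {"slide": [0.003, 0.012, 0], "rot": [0, 0, 0], "grip": 0}, {"slide": [0.003, 0.012, 0], "rot": [0, 0, 0], "grip": 0}, {"slide": [0.003, 0.012, 0], "rot": [0, 0, 0], "grip": 0}]'

```text
time: 7.8
ee_pos: [0.5541, -0.1701, 0.1763]
eef_rot: [0.775, 0.631, 0.001, 0.001]
ft_force: [-2.0, -5.2, 3.1]
width: 0.0002
grip_force: 2.6
```

arm_command --steps '[{"slide": [0.002, 0.01, 0], "rot": [0, 0, 0], "grip": 0}, {"slide": [0.002, 0.01, 0], "rot": [0, 0, -0.0], "grip": 0}, {"slide": [0.002, 0.01, -0.002], "rot": [0, 0, 0], "grip": 0}, {"slide": [0.002, 0.01, -0.003], "rot": [0, 0, 0], "grip": 0}, {"slide": [0.002, 0.01, -0.004], "rot": [0, 0, 0], "grip": 0}, {"slide": [0.002, 0.009, -0.006], "rot": [0, 0, 0], "grip": 0}, {"slide": [0.001, 0.008, -0.006], "rot": [0, 0, 0], "grip": 0}, {"slide": [0.001, 0.007, -0.007], "rot": [0, 0, 0], "grip": 0}]'

```text
time: 8.8
ee_pos: [0.5671, -0.0956, 0.146]
eef_rot: [0.775, 0.631, -0.0, -0.0]
ft_force: [2.0, -2.6, 2.4]
width: 0.0005
grip_force: 1.4
```

arm_command --steps '[{"slide": [0.001, 0.006, -0.007], "rot": [0, 0, 0], "grip": 0}, {"slide": [0.001, 0.005, -0.008], "rot": [0, 0, 0], "grip": 0}, {"slide": [0.001, 0.004, -0.008], "rot": [0, 0, 0], "grip": 0}, {"slide": [0, 0.003, -0.008], "rot": [0, 0, 0], "grip": 0}, {"slide": [0, 0.002, -0.006], "rot": [0, 0, 0], "grip": 0}, {"slide": [0, 0, -0.003], "rot": [0, 0, 0], "grip": 0}, {"slide": [0, 0, -0.002], "rot": [0, 0, 0], "grip": 0}, {"slide": [0, 0, 0], "rot": [0, 0, 0], "grip": 0}]'

```text
time: 9.8
ee_pos: [0.5701, -0.0755, 0.1054]
eef_rot: [0.775, 0.631, 0.0, -0.001]
ft_force: [-4.4, 2.7, 11.8]
width: 0.0007
grip_force: 5.4
```

Contact at z=0.105. I'll press a little more to seat the leaf, then lift off.

arm_command --steps '[{"slide": [0, 0, -0.001], "rot": [0, 0, 0], "grip": 0}, {"slide": [0, 0, -0.001], "rot": [0, 0, 0], "grip": 0}, {"slide": [0, 0, 0], "rot": [0, 0, 0], "grip": 0}, {"slide": [0, 0, 0], "rot": [0, 0, 0], "grip": 0}, {"slide": [0, 0, 0], "rot": [0, 0, 0], "grip": 0}, {"slide": [0, 0, 0], "rot": [0, 0, 0], "grip": 0}, {"slide": [0, 0, 0], "rot": [0, 0, 0], "grip": 0}, {"slide": [0, 0, 0], "rot": [0, 0, 0], "grip": 0}]'

```text
time: 10.8
ee_pos: [0.5702, -0.0755, 0.1051]
eef_rot: [0.775, 0.631, 0.001, -0.001]
ft_force: [-11.7, 4.7, 28.8]
width: 0.0004
grip_force: 14.4
```

arm_command --steps '[{"slide": [0, 0, 0.02], "rot": [0, 0, 0], "grip": 0}, {"slide": [0, 0, 0.04], "rot": [0, 0, 0], "grip": 0}, {"slide": [0, 0, 0.04], "rot": [0, 0, 0], "grip": 0}, {"slide": [0, 0.03, 0.04], "rot": [0, 0, 0], "grip": 0}, {"slide": [0, 0.05, 0.02], "rot": [0, 0, 0], "grip": 0}, {"slide": [0, 0.05, 0], "rot": [0, 0, 0], "grip": 0}, {"slide": [0, 0.05, 0], "rot": [0, 0, 0], "grip": 0}, {"slide": [0, 0.05, 0], "rot": [0, 0, 0], "grip": 0}]'

```text
time: 11.8
ee_pos: [0.5696, 0.1552, 0.2624]
eef_rot: [0.776, 0.631, -0.0, -0.0]
ft_force: [0.6, -0.5, 0.2]
width: 0.0004
grip_force: 0.0
```

arm_command --steps '[{"slide": [0, 0.05, 0], "rot": [0, 0, 0], "grip": 0}, {"slide": [0, 0.05, 0], "rot": [0, 0, 0], "grip": 0}, {"slide": [0, 0, 0], "rot": [0, 0, 0], "grip": 0}, {"slide": [0, 0, 0], "rot": [0, 0, 0], "grip": 0}, {"slide": [0, 0, 0], "rot": [0, 0, 0], "grip": 0}, {"slide": [0, 0, 0], "rot": [0, 0, 0], "grip": 0}, {"slide": [0, 0, 0], "rot": [0, 0, 0], "grip": 0}, {"slide": [0, 0, 0], "rot": [0, 0, 0], "grip": 0}]'

```text
time: 12.8
ee_pos: [0.5701, 0.2535, 0.2626]
eef_rot: [0.776, 0.631, 0.0, -0.0]
ft_force: [0.2, 0.1, -0.9]
width: 0.0006
grip_force: 0.0
```

```bash
python3 - <<'E'
from bench import eyes
from h import *
im=[eyes.camera(n)["pixels"][:,:,::-1] for n in("top","side")]
cv2.imwrite("pics/d.png",cv2.resize(np.hstack([im[0][130:300,200:390],im[1][120:290,200:370]]),None,fx=2.2,fy=2.2,interpolation=2))
p=(.579,-.030,-.208)
for a in(0,.05): print([np.round(proj("side",world(p,leaf(-1,a,x,.128,.015))),1).tolist() for x in(-.095,.095)])
E
```

```text
[[237.5, 195.2], [333.7, 198.6]]
[[237.3, 193.1], [334.0, 196.5]]
```

View pics/d.png

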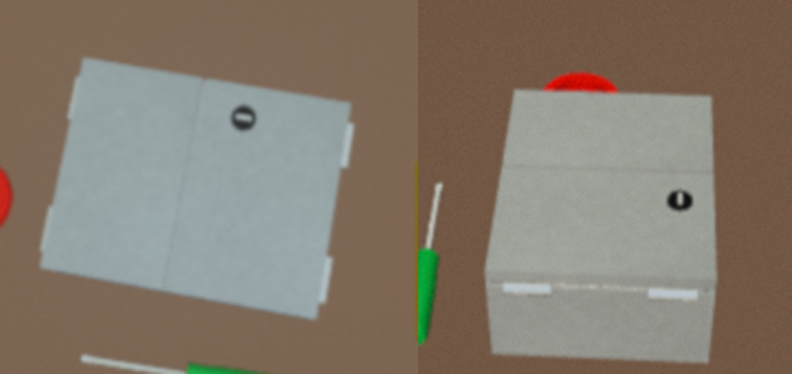

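Both leaves lie flat. The flange seam in the side view is at row ≈195–198, which is where it should be with the flanged leaf fully shut. I'm handing the job in.

```bash
python3 -c "
from bench import order
print(order.close_job())"
```

```text
the job is handed in; nothing more can be done
None
```

I pressed the rebated leaf shut first, then closed the flanged leaf over it; both look flush in the last picture, the multimeter was never touched, and the job was handed in at about 13 s.

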